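# Unload the finished block from the sliding-jaw vise into the carrier

## Robot

A 6-joint arm with a two-finger parallel gripper is mounted at the origin on a cart in front of the work surface, level with it; the furniture and walls round the work are solid. World frame = base frame: x ahead of the robot, y to its left, z up, the work surface at z = 0. Lengths are in mm, angles in rad, forces in N, time in s.
With the tool pointing down it reaches from about 300 to 875 mm from the base axis. Payload 6.4 kg.
Tool frame: the origin (TCP) lies between the finger pads; the fingertips stand env.tcp_to_tips ahead of it and the grasp point (between the pads) lies 8 mm behind it (env.tcp_to_tips is the distance from the TCP to the fingertips, in mm); z points along the fingers, x is the direction in which the jaws open and shut, and the axes are right-handed (so a half turn about z gives the same grasp; the last joint's range is limited). The gripper opens to 85 mm and grips with 20 to 120 N. Pads are 22 mm wide; open, the fingers measure 114 mm over their backs; the gripper's body (76 mm by 85 mm) begins 54 mm behind the grasp point. The pads swing forward as they close: fully open they stand 13 mm farther back than shut.
Start: joints at [-1.51, 0.181, 1.607, -0, 1.354, -0.206], TCP at [151.612, -554.667, 242.288] pointing down, gripper open.
Joint ranges: [-2.99, 2.99], [-0.89, 2.07], [0.3, 2.58], [-1.14, 4.28], [0, 2.63], [-3.12, 3.12]. Speed limits (rad/s): [2.57, 2.57, 3.01, 3.14, 3.14, 3.14].

## Interface

Orientations are given as a rotation vector (axis times angle).
In Python, from rig import env gives the robot as it stands.
- The arm moves only by the tool step_arm, never from a script. Its argument "motion" is a list of rows, each an object with "xyz": the shift along the world's x, y, z in mm, a list of three; "twist": the turn about the world's z in units of 6 degrees (1.0 is 6 degrees); "grip": the gripper's target within -1 to 1 (fully open at 1, half-way at 0, shut at -1). A call has exactly 8 rows; each row is the pose to reach, as a shift and turn from the pose commanded when the call began; what a row does not reach only later rows make up. A row lasts 1/8 s, in which the tool goes at most 62.5 mm and 10.7 degrees, less where a joint would pass 70% of its speed; a pose out of reach is approached as far as the arm can. A call with a gripper value outside its range is refused whole. The fingers move at their own pace and stop on an object; "squeeze" is the grip in N (left out, the last holds). Time passes only in rows, so rows that repeat a pose let the fingers close, or fill a call up. It gives the time, the measured TCP pose, the force and the opening at its end, in the units of the state.
- env.read_state(): the state, without advancing time (a new reading comes with each control period).
- env.get_image(name): name is "side" or "top"; returns a dict with "frame" (384x512x3 uint8, red, green, blue), "camera_matrix" (3x3 intrinsics, pixels), "k1" (the pictures are not rectified: a ray, as slopes to the right and down, at radius r is drawn at 1 + k1 r^2 times it, then the intrinsics apply), "position" and "orientation" of the camera in the world. Camera axes: x right, y up, looking along -z (the intrinsics and any distortion apply to the point x, -y, -z); pixel columns grow to the right and rows downward; lengths in mm; the calibration is good to about 2 mm. A picture is of the moment at which its call begins. There is no depth.
- env.job_done(): hands the job in, once; it reports no verdict.
The state is a dict: "t": time; "qpos": joint angles; "qd": joint speeds; "tau": joint torques, N m; "tcp_pos": TCP position; "orientation": TCP orientation; "wrist_force": force on the tool from outside, world axes, zero at the start; "moment": the same for the moment, N m; "grip_width": finger opening in mm.
Only numpy, scipy, OpenCV 4.12 (cv2) and the standard library are available. Lean on these libraries where they do the work, as an engineer would, in place of code of your own. Each camera call takes 0.05 s, during which the arm holds its last target.

## Task

The milled aluminium block in the bench vise is finished: pull the vise's blue sliding jaw fully open by its black knob while the block stays in its place, then lift the block out. The carrier's walls leave no room for fingers at the block's two ends, so stand the block upright on the bench top beside them, let go, take it again across its thin way, and stand it in the carrier's empty bay, flat on the bay's floor. Leave the jaw open, and do not drop or topple the block or disturb the other block and the things standing around.

Things in the scene. Friction and masses are not known exactly. Their poses are not given: they have to be found in the camera images.
- vise: bench vise, fixed to the bench: grey foot 164 (x) x 90 (y) x 12 mm, steel bed 64 mm wide (y) with its top 22 mm above the bench, grey fixed jaw at its +x end (x = +46 to +78, 44 mm wide, 60 mm at the foot, top at 100 mm). The blue moving jaw slides along x; shut it spans x = -20 to +14, 44 mm wide (60 at the foot), top at 118 mm. Origin: centre of the underside, on the bench. x runs from the moving jaw to the fixed jaw, z up
- vise_seat (a point): point on the vise's bed under the middle of the clamped block (x = +30 mm of the vise), 22 mm above the bench; axes as the vise
- vise_jaw (a joint): opening of the moving jaw, m: about 0 shut on the block (it may start up to 0.003 loose), 0.05 fully open; it grows as the jaw slides along the vise's -x; friction about 5 N, stays where it is left. A steel lip on the jaw reaches 6 mm over the block's top edge, so the block cannot rise until the jaw is open
- jaw_knob (a point): middle of the black upright round knob on top of the moving jaw: diameter 26 mm, 28 mm tall, on a thinner neck 14 mm high; this point is 146 mm above the bench and moves with the jaw
- block_center (a point): centre of the finished aluminium block, half-way up: 32 mm thick (its x) x 60 mm wide (its y) x 84 mm tall (its z), 0.22 to 0.45 kg, with a window 26 mm wide through its thickness from 16 to 44 mm above its foot, solid above. It starts upright on the vise's bed, its thin way between the jaws and its 60 mm way along the vise's y, the ends standing 8 mm out past the jaws on either side. Upright on the bench this point is 42 mm high
- block: the same block, origin at the centre of its underside, z up, axes as block_center
- carrier: wooden carrier, fixed to the bench: floor 92 (x) x 166 (y) mm, 12 mm thick, with three upright walls 60 mm long (along x), 8 mm thick at y = -79, 0 and +79 mm, top at 96 mm, and lips 8 mm thick, 10 mm high above the floor at x = -26 and +26 mm. Two bays, each 44 (x) x 71 (y) mm inside. Origin: centre of the underside, z up
- empty_bay (a point): centre of the floor of the empty bay (carrier y = -39.5 mm), 12 mm above the bench; axes as the carrier: the block fits with its 60 mm way along this y
- twin_center (a point): centre, half-way up, of the other block, same size, standing loose in the carrier's other bay (carrier y = +39.5 mm); to be left alone
- under_lamp (a point): point on the bench right under the middle of the front edge of the bench lamp's flat head, a solid thing 640 mm above the bench that reaches from here 0.5 m away from the robot and 70 mm to either side; keep the wrist and forearm out of it when carrying high. Always in the same place
- rubber_blower: red rubber blower, loose, 60 mm diameter, 98 mm tall, origin at the centre of its underside; to be left alone
- amber_bottle: amber oil bottle with black cap, loose, 44 mm diameter, 72 mm tall, origin at the centre of its underside; to be left alone
- brass_tin: brass-coloured round tin, loose, 45 mm diameter, 23 mm tall, origin at the centre of its underside; to be left alone
- black_loupe: black eye loupe, loose, 30 mm diameter, 31 mm tall, origin at the centre of its underside; to be left alone
There are look-alikes about, which are no part of the job. Leave any red look-alike of the block alone.

How it is judged (in metres and radians):
On the way, in this order (a step that is already met when the one before it is completed fails the run):
1. the jaw is open by more than 40 mm, the block still standing in its place in the vise (value of joint vise_jaw above 0.04 m and distance of block_center from where it was at the start of the episode below 0.015 m), for 0.2 s.
2. the block stands upright on the bench top, let go and at rest (height (world z) of block_center below 0.047 m and angle between block's own z axis and vertical below 0.1 rad and contact force between the fingers and block below 0.1 N and linear speed of block below 0.03 m/s), for 0.2 s.
At the end, for the whole second after the job is handed in: The block stands flat on the floor of the empty bay (centre within 10 mm along the bay and 9 mm across it of the bay's centre, height within 4 mm, upright to 0.08 rad), at rest; the vise jaw is open by more than 40 mm (x of block_center in the frame of empty_bay between -0.01 and 0.01 m and y of block_center in the frame of empty_bay between -0.009 and 0.009 m and z of block_center in the frame of empty_bay between 0.038 and 0.046 m and angle between block's own z axis and vertical below 0.08 rad and linear speed of block below 0.02 m/s and value of joint vise_jaw above 0.04 m); the robot touches nothing.
It fails at once if the block is dropped (falls free from more than about 10 mm) (contact force between anything else and block below 0.05 N and linear speed of block above 0.5 m/s).
It fails at once if the block is toppled (angle between block's own z axis and vertical above 0.6 rad).
It fails at once if the other block is moved by more than 20 mm or tipped (distance of twin_center from where it was at the start of the episode above 0.02 m or angle between twin_center's own z axis and vertical above 0.4 rad).
It fails at once if a thing standing around is moved by more than 30 mm or tipped over (distance of any of rubber_blower, amber_bottle, brass_tin, black_loupe from where it was at the start of the episode above 0.03 m or angle between any of rubber_blower, amber_bottle, brass_tin, black_loupe's own z axis and vertical above 0.5 rad).
It also fails if it takes over 58 s, if anything falls off the work surface, if the arm or the gripper's body presses on something with over 40 N, if the wrist force passes 120 N, or if a joint passes its speed limit or range.

## Working session

There is one attempt and no reset: what is moved stays moved. The work goes in short steps, Python scripts to look and compute and a tool call to move; the robot and the scene stay as the last step left them, time stands still between calls to the robot, and variables do not carry over. Pictures are saved under pics/ and viewed, and the job is handed in when it is done.

Besides the shell and the picture viewer there is one more tool, called as a command line: name --argument value ..., lists and objects as JSON in quotes. step_arm: Moves the arm, as the interface text tells. Its arguments: {"type":"object","properties":{"motion":{"type":"array"},"squeeze":{"type":"number"}},"required":["motion"]}

```bash
ls; mkdir -p pics; cat > h.py <<'E'
import numpy as np, cv2
from rig import env
from scipy.spatial.transform import Rotation as R
def cam(n):
    return env.get_image(n)
def rotm(c):
    o=np.array(c["orientation"],float)
    return o if o.shape==(3,3) else R.from_rotvec(o).as_matrix()
def ray(c,u,v):
    K=np.array(c["camera_matrix"]);p=cv2.undistortPoints(np.array([[[u,v]]],float),K,np.array([c["k1"],0,0,0,0.]))[0,0]
    return np.array(c["position"],float),rotm(c)@np.array([p[0],-p[1],-1])
def onz(c,u,v,z):
    o,d=ray(c,u,v);return o+d*(z-o[2])/d[2]
def proj(c,P):
    P=np.atleast_2d(np.array(P,float));q=(P-np.array(c["position"]))@rotm(c)
    s=np.stack([q[:,0]/-q[:,2],-q[:,1]/-q[:,2]],1);r2=(s**2).sum(1,keepdims=True);s=s*(1+c["k1"]*r2)
    K=np.array(c["camera_matrix"]);return s@K[:2,:2].T+K[:2,2]
def save(n,im,s=1.5):
    cv2.imwrite("pics/"+n,cv2.resize(cv2.cvtColor(im,cv2.COLOR_RGB2BGR),None,fx=s,fy=s,interpolation=cv2.INTER_CUBIC))
E
python3 - <<'E'
from h import *
import pickle
for n in("side","top"):
    c=cam(n);save(n+"0.png",c["frame"]);print(n,c["position"],c["orientation"],c["camera_matrix"],c["k1"]);pickle.dump(c,open(n+"0.pkl","wb"))
print(env.read_state(),env.tcp_to_tips)
E
```

```text
pics
side [256.1824793  741.90418205 732.71697862] [ 0.25146471 -1.21777344 -2.47900296] [[429.48399288   0.         252.11503274]
 [  0.         429.48399288 191.24644568]
 [  0.           0.           1.        ]] 0.00595881815034971
top [ 482.17801378  -28.0074745  1192.93809258] [ 0.09613603 -0.0528331  -1.55003676] [[383.00834001   0.         256.75047959]
 [  0.         383.00834001 198.16891721]
 [  0.           0.           1.        ]] -0.01848952833660678
{'t': 0.1, 'qpos': array([-1.51030410e+00,  1.81479451e-01,  1.60791512e+00, -3.43051355e-05,
        1.35382869e+00, -2.06328084e-01]), 'qd': array([ 0.001255  , -0.0010231 , -0.00160575,  0.00217162,  0.0011173 ,
       -0.00089545]), 'tau': array([ 6.38770598e-04, -4.45876372e+01, -3.52237594e+01, -2.19023236e-04,
        4.16971918e-03,  2.89364334e-05]), 'tcp_pos': array([ 151.56832982, -554.15139296,  241.46366523]), 'orientation': array([-2.49622963e+00,  1.90547239e+00,  1.71353785e-03]), 'wrist_force': array([ 2.66883936e-04, -1.47104248e-01, -6.06735565e-01]), 'moment': array([ 0.02646298, -0.02125997, -0.01861469]), 'grip_width': 85.34646491905686} 11.0
```

View pics/side0.png

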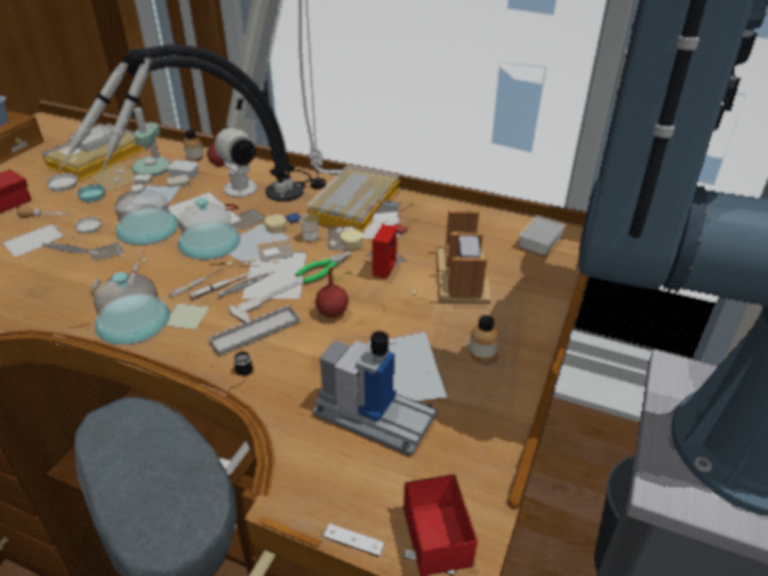

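View pics/top0.png

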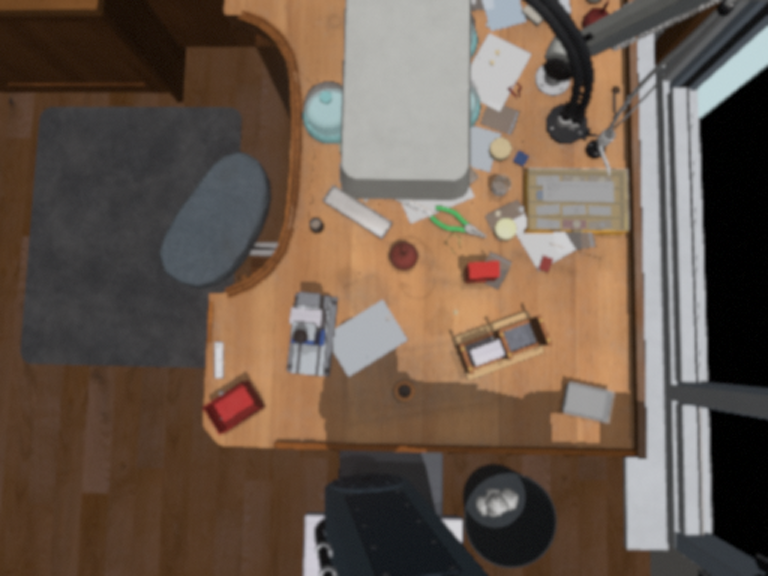

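```bash
python3 - <<'E'
from h import *
import pickle
T=pickle.load(open("top0.pkl","rb"))["frame"];S=pickle.load(open("side0.pkl","rb"))["frame"]
cv2.imwrite
a=cv2.resize(T[185:260,180:240],(480,600),interpolation=cv2.INTER_CUBIC)
save("a.png",a,1)
save("b.png",T[195:265,290:380],8)
save("c.png",S[215:305,205:295],6.6)
save("d.png",S[135:205,280:340],8)
save("e.png",S[220:245,150:175],8)
E
```

```text
(no output)
```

View pics/a.png

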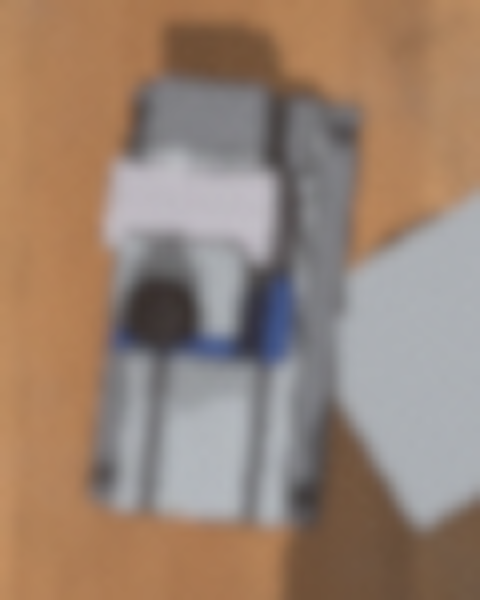

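View pics/b.png

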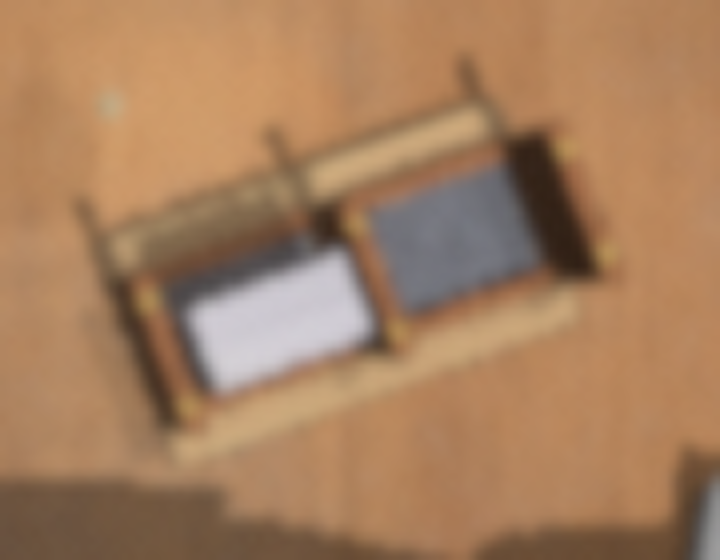

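View pics/c.png

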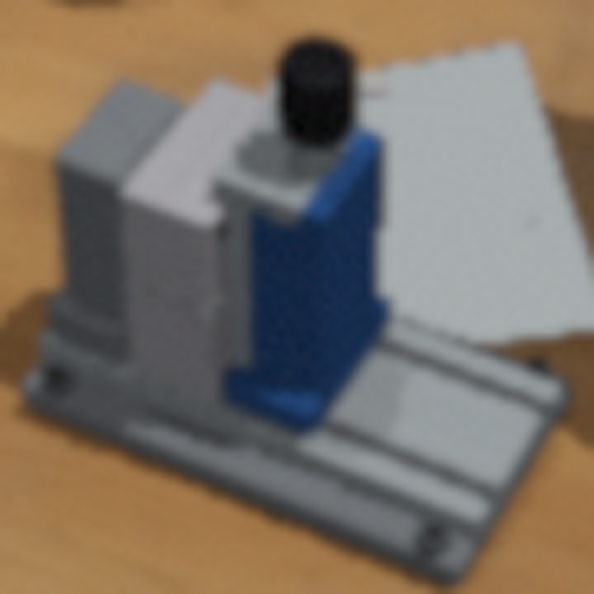

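View pics/d.png

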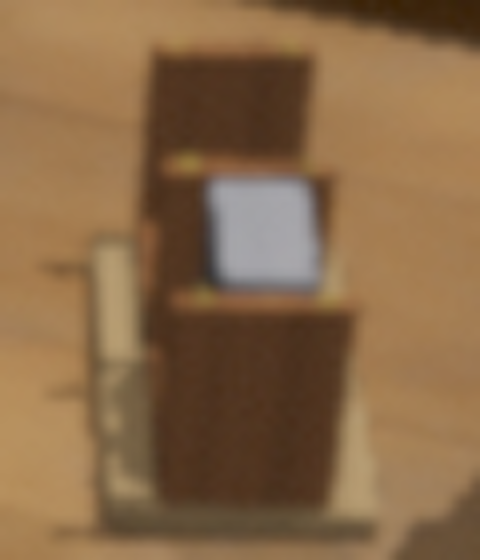

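```bash
python3 - <<'E'
from h import *
import pickle
c=pickle.load(open("top0.pkl","rb"));s=pickle.load(open("side0.pkl","rb"))
np.set_printoptions(precision=1,suppress=True)
A=lambda x,y,z:onz(c,x/8+180-.5,y/8+185-.5,z)
B=lambda x,y,z:onz(c,x/8+290-.5,y/8+195-.5,z)
print("foot",[A(*p,12) for p in[(360,105),(320,522),(92,492)]])
bl=[A(*p,106) for p in[(112,155),(278,170),(270,258),(105,240)]];print("block",np.array(bl),np.mean(bl,0))
w=np.array([B(*p,96) for p in[(148,298),(188,410),(352,220),(398,333),(570,150),(610,252)]]);print("walls",w,w.mean(0))
print([np.linalg.norm(w[i]-w[j]) for i,j in((0,1),(2,3),(4,5),(0,4),(1,5))])
print("floor nl,nr,fl",[B(*p,12) for p in[(178,455),(575,305),(115,245)]])
def blob(c,m,name):
    n,l,st,ce=cv2.connectedComponentsWithStats(m.astype(np.uint8));
    for i in range(1,n):
        if st[i,4]>25: print(name,st[i],ce[i])
for n,cc in(("top",c),("side",s)):
    f=cc["frame"].astype(int);H=cv2.cvtColor(cc["frame"],cv2.COLOR_RGB2HSV)
    r=(slice(200,240),slice(185,225)) if n=="top" else (slice(215,245),slice(240,270))
    m=np.zeros(f.shape[:2],bool);m[r]=(f.max(2)<70)[r];blob(cc,m,n+" knob")
    blob(cc,((H[...,0]<6)|(H[...,0]>172))&(H[...,1]>130)&(H[...,2]>60),n+" red")
print("blower",onz(c,403/1.5,256/1.5,60),"bottle",onz(c,404/1.5,391/1.5,70),"loupe",onz(c,316/1.5,225/1.5,25),"redblk",onz(c,483/1.5,271/1.5,84),"lampL",onz(c,342/1.5,197/1.5,640),onz(c,470/1.5,197/1.5,640))
E
```

```text
foot [array([594.4, 106.1,  12. ]), array([433.5, 116.9,  12. ]), array([443. , 205.2,  12. ])]
block [[565.9 183.9 106. ]
 [561.6 124.1 106. ]
 [530.2 126.  106. ]
 [535.4 185.3 106. ]] [548.3 154.8 106. ]
walls [[ 493.2 -144.4   96. ]
 [ 453.9 -158.9   96. ]
 [ 522.3 -216.6   96. ]
 [ 482.6 -233.    96. ]
 [ 548.7 -294.    96. ]
 [ 512.7 -308.    96. ]] [ 502.2 -225.8   96. ]
[np.float64(41.856258096003664), np.float64(42.96017934263563), np.float64(38.62176807147514), np.float64(159.54608077132798), np.float64(160.2581751402938)]
floor nl,nr,fl [array([ 434.7, -165.2,   12. ]), array([ 494.6, -316. ,   12. ]), array([ 514.1, -140.5,   12. ])]
top knob [196 220   8   8  54] [199.6 223.7]
top red [389   6  15  11  82] [395.3  10.3]
top red [261 163  16  16 184] [268.9 170.6]
top red [361 173   6   8  34] [363.6 176.3]
top red [311 174  22  14 274] [321.6 180.4]
top red [135 255  39  33 707] [155.1 270.9]
side knob [247 221  12  17 162] [252.5 229.1]
side red [139  96   9  14  61] [142.4 103.8]
side red [  0 113  20  29 404] [  7.7 126.7]
side red [248 150  23  35 484] [256.4 166.3]
side red [211 186  20  25 323] [220.8 199.9]
side red [ 270  317   48   67 2384] [292.4 350. ]
blower [673.2 -29.5  60. ] bottle [407.6 -36.1  70. ] loupe [741.3 152.1  25. ] redblk [ 642.3 -185.1   84. ] lampL [633.3  32.4 640. ] [635.  -93.4 640. ]
```

```bash
cat >> h.py <<'E'
def tri(c1,p1,c2,p2):
    o1,d1=ray(c1,*p1);o2,d2=ray(c2,*p2)
    A=np.stack([d1,-d2],1);t=np.linalg.lstsq(A,o2-o1,rcond=None)[0]
    a,b=o1+t[0]*d1,o2+t[1]*d2
    return (a+b)/2,np.linalg.norm(a-b)
E
python3 - <<'E'
from h import *
import pickle
np.set_printoptions(precision=1,suppress=True)
c=pickle.load(open("top0.pkl","rb"));s=pickle.load(open("side0.pkl","rb"))
print("knob tri",tri(c,(199.6,223.7),s,(252.5,229.1)))
print("knob top z152",onz(c,199.6,223.7,152),"side z146",onz(s,252.5,229.1,146))
# expected from vise: 
a=np.radians(-4.5);x=np.array([np.cos(a),np.sin(a)]);print("jaw mid xpect",np.array([549,154])-33*x)
# block top corners in side crop c (6.6x, offset 205,215)
C=lambda u,v:(u/6.6+205-.5,v/6.6+215-.5)
print("side block top nearL, farL, nearR",[onz(s,*C(*p),106) for p in((125,190),(215,82),(218,220))])
# side walls tops, crop d (8x, 280,135)
D=lambda u,v:(u/8+280-.5,v/8+135-.5)
w=[onz(s,*D(*p),96) for p in((152,50),(315,55),(165,165),(335,175),(170,300),(355,305))];print(np.array(w));print(np.mean(w,0))
print("floor corners",[onz(s,*D(*p),12) for p in((100,505),(375,520))],[onz(s,*D(*p),0) for p in((105,530),(375,535))])
fm=np.array([518.3,-261.8])
save("f.png",c["frame"][225:285,240:300],8)
E
```

```text
knob tri (array([508.6, 157.5, 144.7]), np.float64(0.13997947617374273))
knob top z152 [508.5 156.2 152. ] side z146 [508.  158.8 146. ]
jaw mid xpect [516.1 156.6]
side block top nearL, farL, nearR [array([563. , 182.4, 106. ]), array([558.3, 126. , 106. ]), array([530.8, 182.7, 106. ])]
[[ 556.5 -283.9   96. ]
 [ 502.1 -303.9   96. ]
 [ 528.3 -213.9   96. ]
 [ 473.5 -231.    96. ]
 [ 501.5 -138.6   96. ]
 [ 446.1 -159.7   96. ]]
[ 501.3 -221.8   96. ]
floor corners [array([ 517.5, -131.1,   12. ]), array([ 430.5, -160.4,   12. ])] [array([ 515.8, -133.5,    0. ]), array([ 431.1, -167.5,    0. ])]
```

Candidates for the block: the aluminium block in the vise at top (203,211), the twin in the carrier's left bay at top (325,234), the red look-alike at top (322,180) and the red tray at top (155,271). I choose the grey one between the blue jaw and the fixed jaw. The close crop shows it 60 x 31 mm at z=106 with the black knob next to it. The empty bay is the right, shaded one at top (348,223).

step_arm --motion '[{"xyz":[22,44,0],"twist":-0.4,"grip":1},{"xyz":[45,89,0],"twist":-0.8,"grip":1},{"xyz":[67,133,0],"twist":-1.2,"grip":1},{"xyz":[89,178,0],"twist":-1.6,"grip":1},{"xyz":[112,222,0],"twist":-2.0,"grip":1},{"xyz":[134,267,0],"twist":-2.4,"grip":1},{"xyz":[156,311,0],"twist":-2.8,"grip":1},{"xyz":[179,356,0],"twist":-3.3,"grip":1}]' --squeeze 40

```text
t: 1.1
tcp_pos: [330.9, -197.1, 242.1]
orientation: [-2.13, 2.309, -0.0]
wrist_force: [0.8, -0.4, 0.8]
grip_width: 85.3
```

step_arm --motion '[{"xyz":[26,51,0],"twist":0,"grip":1},{"xyz":[51,102,0],"twist":0,"grip":1},{"xyz":[77,153,0],"twist":0,"grip":1},{"xyz":[102,204,0],"twist":0,"grip":1},{"xyz":[128,255,0],"twist":0,"grip":1},{"xyz":[153,306,-10],"twist":0,"grip":1},{"xyz":[178,356,-30],"twist":0,"grip":1},{"xyz":[178,356,-42],"twist":0,"grip":1}]'

```text
t: 2.1
tcp_pos: [508.5, 160.4, 198.4]
orientation: [2.136, -2.301, -0.003]
wrist_force: [-0.5, -0.5, 0.2]
grip_width: 85.6
```

```bash
python3 - <<'E'
from h import *
c=cam("side");save("s1.png",c["frame"][180:310,190:320],4.5)
s=env.read_state();print(s["t"],s["tcp_pos"],s["orientation"],s["qpos"],s["wrist_force"])
E
```

```text
2.15 [507.04504637 158.64723589 196.86989726] [ 2.13310323 -2.30084559 -0.00484744] [ 7.97080801e-02  1.33052525e-01  1.75765062e+00 -9.99937227e-05
  1.25599935e+00  1.72616228e+00] [-0.16920668 -0.88163841 -1.28289485]
```

View pics/s1.png

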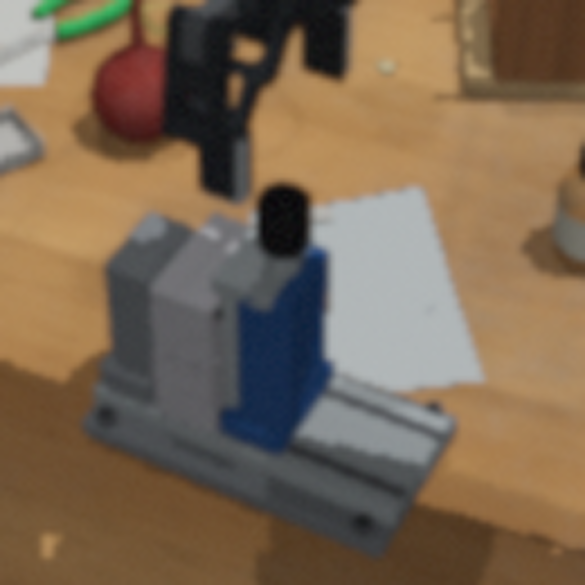

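```bash
python3 - <<'E'
from h import *
import pickle
s=pickle.load(open("side0.pkl","rb"))
y=np.array([.078,.997,0])
for d in(-46,0,46): print((proj(s,np.array([508,158,200-11+9])+d*y)-[190,180])*4.5)
E
```

```text
[[330.38577262  71.91787523]]
[[282.12496841 130.52495557]]
[[229.97147804 193.8609638 ]]
```

step_arm --motion '[{"xyz":[0,0,-20],"twist":0,"grip":1},{"xyz":[0,0,-40],"twist":0,"grip":1},{"xyz":[0,0,-60],"twist":0,"grip":1},{"xyz":[0,0,-60],"twist":0,"grip":0.3},{"xyz":[0,0,-60],"twist":0,"grip":-0.4},{"xyz":[0,0,-60],"twist":0,"grip":-0.6},{"xyz":[0,0,-60],"twist":0,"grip":-0.8},{"xyz":[0,0,-60],"twist":0,"grip":-0.8}]'

```text
t: 3.15
tcp_pos: [509.3, 155.7, 141.8]
orientation: [2.132, -2.306, 0.005]
wrist_force: [-1.2, -7.8, 6.2]
grip_width: 24.8
```

step_arm --motion '[{"xyz":[-4,-0.5,0],"twist":0,"grip":-0.8},{"xyz":[-12,0,0],"twist":0,"grip":-0.8},{"xyz":[-20,1,0],"twist":0,"grip":-0.8},{"xyz":[-28,1.5,0],"twist":0,"grip":-0.8},{"xyz":[-36,2,0],"twist":0,"grip":-0.8},{"xyz":[-43,2.5,0],"twist":0,"grip":-0.8},{"xyz":[-49,3,0],"twist":0,"grip":-0.8},{"xyz":[-49,3,0],"twist":0,"grip":-0.8}]'

```text
t: 4.15
tcp_pos: [461.0, 159.4, 141.8]
orientation: [-2.131, 2.306, -0.006]
wrist_force: [1.5, -6.0, 3.2]
grip_width: 24.7
```

```bash
python3 - <<'E'
from h import *
c=cam("side");save("s2.png",c["frame"][180:310,190:320],4.5)
s=env.read_state();print(s["t"],s["tcp_pos"],s["wrist_force"],s["grip_width"])
E
```

```text
4.2 [461.03727941 159.36685213 141.80106129] [ 1.17928681 -5.28784483  2.30953869] 24.54188289186665
```

View pics/s2.png

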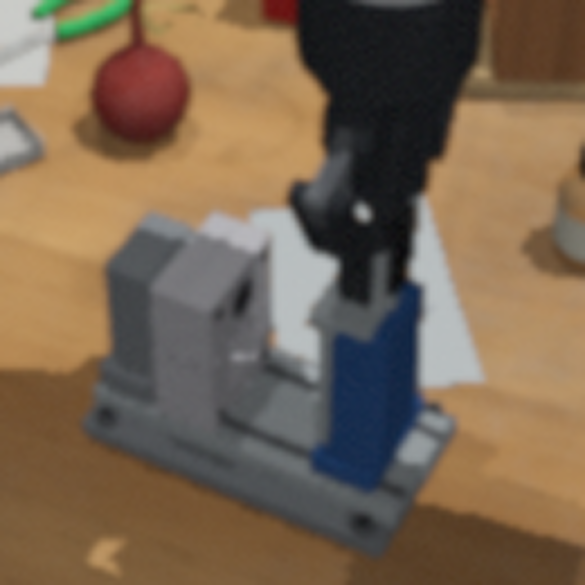

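step_arm --motion '[{"xyz":[0,0,0],"twist":0,"grip":0},{"xyz":[0,0,0],"twist":0,"grip":1},{"xyz":[0,0,0],"twist":0,"grip":1},{"xyz":[0,0,25],"twist":0,"grip":1},{"xyz":[0,0,55],"twist":0,"grip":1},{"xyz":[30,-2,60],"twist":0,"grip":1},{"xyz":[60,-4,60],"twist":0,"grip":1},{"xyz":[87.5,-5.7,60],"twist":0,"grip":1}]'

```text
t: 5.2
tcp_pos: [548.1, 154.7, 200.4]
orientation: [-2.132, 2.307, -0.0]
wrist_force: [-0.1, -0.3, -0.0]
grip_width: 85.3
```

```bash
python3 - <<'E'
from h import *
c=cam("side");save("s3.png",c["frame"][160:310,190:340],4)
c=cam("top");save("t3.png",c["frame"][160:280,150:270],5)
s=env.read_state();print(s["t"],s["tcp_pos"],s["wrist_force"],s["grip_width"])
E
```

```text
5.3 [549.13719922 154.24664185 200.25719475] [0.3456991  0.25364719 0.17277877] 85.34624156089073
```

View pics/s3.png

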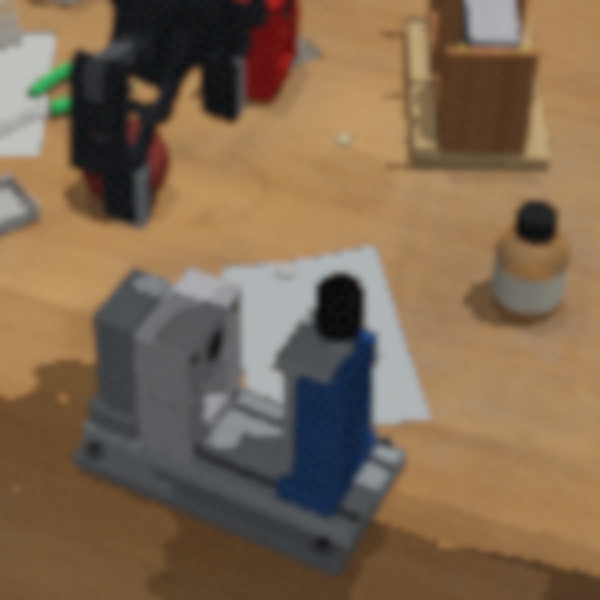

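View pics/t3.png

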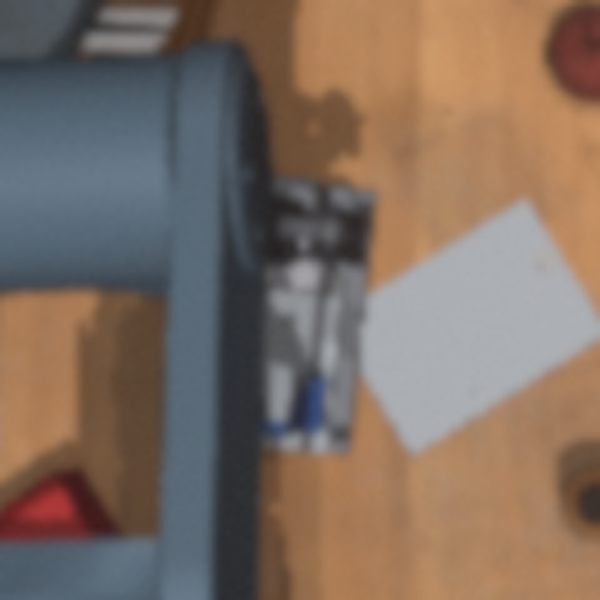

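```bash
python3 - <<'E'
from h import *
import pickle
s=pickle.load(open("side0.pkl","rb"))
p=[onz(s,u/4+190-.5,v/4+160-.5,106) for u,v in((137,318),(194,350),(240,285),(190,270))];print(np.array(p).round(1),np.mean(p,0))
E
```

```text
[[568.  170.8 106. ]
 [530.9 180.1 106. ]
 [528.9 126.3 106. ]
 [558.4 126.3 106. ]] [546.56421164 150.8797458  106.        ]
```

step_arm --motion '[{"xyz":[0,0,-30],"twist":0,"grip":1},{"xyz":[0,0,-60],"twist":0,"grip":1},{"xyz":[0,0,-85],"twist":0,"grip":1},{"xyz":[0,0,-105],"twist":0,"grip":1},{"xyz":[0,0,-120],"twist":0,"grip":1},{"xyz":[0,0,-125],"twist":0,"grip":1},{"xyz":[0,0,-125],"twist":0,"grip":1},{"xyz":[0,0,-125],"twist":0,"grip":1}]'

```text
t: 6.3
tcp_pos: [547.8, 154.7, 76.2]
orientation: [-2.131, 2.306, -0.001]
wrist_force: [0.2, 0.7, 0.7]
grip_width: 85.3
```

step_arm --motion '[{"xyz":[0,0,0],"twist":0,"grip":0.6},{"xyz":[0,0,0],"twist":0,"grip":0.4},{"xyz":[0,0,0],"twist":0,"grip":0},{"xyz":[0,0,0],"twist":0,"grip":0},{"xyz":[0,0,0],"twist":0,"grip":0},{"xyz":[0,0,0],"twist":0,"grip":0},{"xyz":[0,0,0],"twist":0,"grip":0},{"xyz":[0,0,0],"twist":0,"grip":0}]' --squeeze 70

```text
t: 7.3
tcp_pos: [547.5, 154.4, 76.1]
orientation: [-2.132, 2.307, -0.001]
wrist_force: [-2.2, -1.4, 5.8]
grip_width: 59.2
```

```bash
python3 - <<'E'
from h import *
c=cam("side");save("s4.png",c["frame"][160:310,190:340],4)
s=env.read_state();print(s["t"],s["tcp_pos"],s["wrist_force"],s["grip_width"])
E
```

```text
7.35 [547.49952455 154.44682815  76.11699851] [-1.95652374 -1.61977824  5.63531092] 59.14085722255188
```

View pics/s4.png

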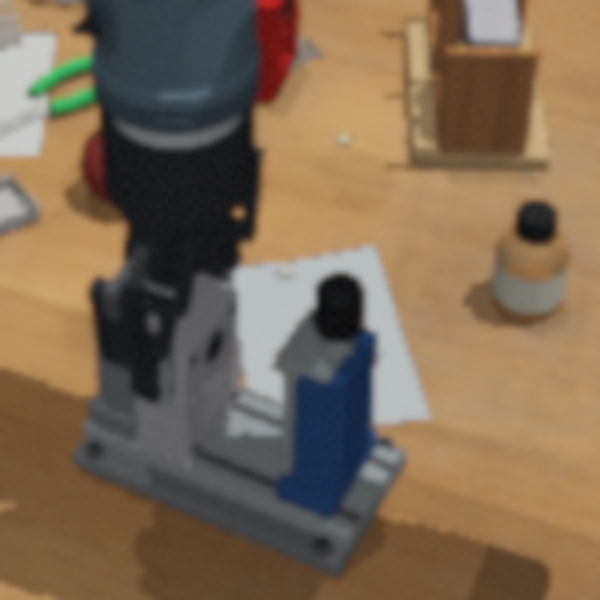

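step_arm --motion '[{"xyz":[-1,0,4],"twist":0,"grip":0},{"xyz":[-2,0,10],"twist":0,"grip":0},{"xyz":[-3,0,22],"twist":0,"grip":0},{"xyz":[-3,0,36],"twist":0,"grip":0},{"xyz":[-3,0,52],"twist":0,"grip":0},{"xyz":[-3,0,68],"twist":0,"grip":0},{"xyz":[-3,0,82],"twist":0,"grip":0},{"xyz":[-3,0,92],"twist":0,"grip":0}]'

```text
t: 8.35
tcp_pos: [544.4, 154.7, 168.6]
orientation: [-2.132, 2.307, -0.001]
wrist_force: [-0.6, 0.3, -4.1]
grip_width: 58.7
```

```bash
python3 - <<'E'
from h import *
c=cam("side");save("s5.png",c["frame"][130:310,190:370],3.3)
s=env.read_state();print(s["t"],s["tcp_pos"],s["wrist_force"],s["grip_width"])
E
```

```text
8.4 [545.04340937 154.7088027  169.67810343] [ 0.64671984  0.55445438 -2.59904596] 58.79984666756102
```

View pics/s5.png

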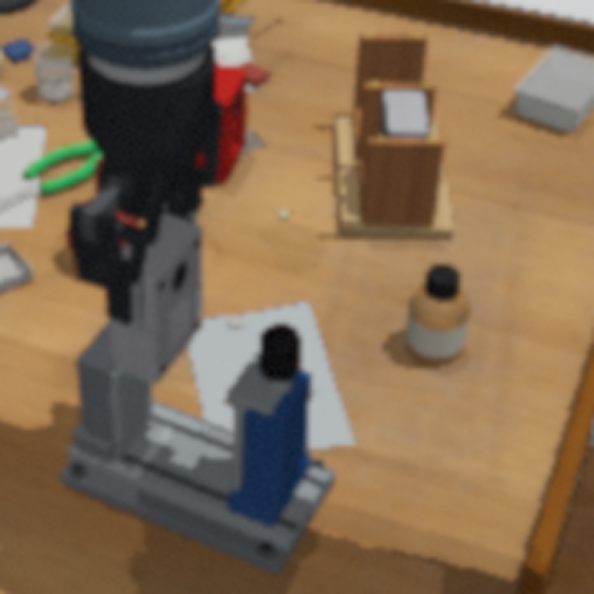

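step_arm --motion '[{"xyz":[0,-15,0],"twist":0,"grip":0},{"xyz":[0,-45,0],"twist":0.5,"grip":0},{"xyz":[0,-80,0],"twist":1.3,"grip":0},{"xyz":[1,-115,0],"twist":2.2,"grip":0},{"xyz":[1,-148,0],"twist":3,"grip":0},{"xyz":[1,-176,0],"twist":3.7,"grip":0},{"xyz":[1,-194,0],"twist":4.25,"grip":0},{"xyz":[1,-200,0],"twist":4.25,"grip":0}]'

```text
t: 9.4
tcp_pos: [544.4, -47.0, 166.5]
orientation: [2.586, -1.783, -0.002]
wrist_force: [0.3, 0.8, -4.2]
grip_width: 59.2
```

step_arm --motion '[{"xyz":[0,0,-18],"twist":0,"grip":0},{"xyz":[0,0,-40],"twist":0,"grip":0},{"xyz":[0,0,-62],"twist":0,"grip":0},{"xyz":[0,0,-80],"twist":0,"grip":0},{"xyz":[0,0,-94],"twist":0,"grip":0},{"xyz":[0,0,-104],"twist":0,"grip":0},{"xyz":[0,0,-108],"twist":0,"grip":0},{"xyz":[0,0,-110],"twist":0,"grip":0}]'

```text
t: 10.4
tcp_pos: [545.5, -45.5, 57.5]
orientation: [-2.589, 1.78, -0.001]
wrist_force: [0.4, -0.3, -3.8]
grip_width: 59.4
```

```bash
python3 - <<'E'
from h import *
c=cam("side");save("s6.png",c["frame"][110:290,190:370],3.3)
s=env.read_state();print(s["t"],s["tcp_pos"],s["wrist_force"],s["grip_width"])
E
```

```text
10.45 [545.42342262 -45.49946481  57.43633568] [-0.82677872 -0.6405656  -4.24109672] 59.07457108889651
```

View pics/s6.png

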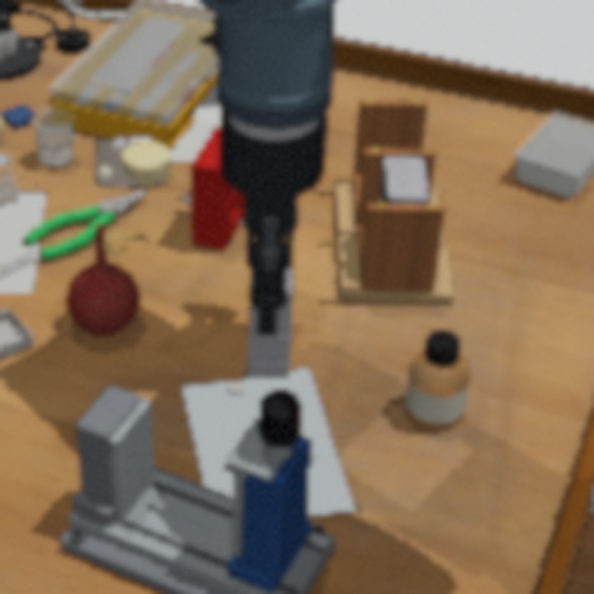

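step_arm --motion '[{"xyz":[0,0,-1],"twist":0,"grip":0},{"xyz":[0,0,-2],"twist":0,"grip":0},{"xyz":[0,0,-2.5],"twist":0,"grip":0},{"xyz":[0,0,-3],"twist":0,"grip":0},{"xyz":[0,0,-3.5],"twist":0,"grip":0},{"xyz":[0,0,-4],"twist":0,"grip":0},{"xyz":[0,0,-4.5],"twist":0,"grip":0},{"xyz":[0,0,-4.5],"twist":0,"grip":0}]'

```text
t: 11.45
tcp_pos: [545.3, -45.3, 54.1]
orientation: [2.589, -1.779, 0.0]
wrist_force: [-5.9, 0.6, 9.3]
grip_width: 59.1
```

Contact (net about +13 N against the carried weight). Now release gently and rise.

step_arm --motion '[{"xyz":[0,0,0],"twist":0,"grip":0.45},{"xyz":[0,0,0],"twist":0,"grip":0.7},{"xyz":[0,0,0],"twist":0,"grip":1},{"xyz":[0,0,0],"twist":0,"grip":1},{"xyz":[0,0,10],"twist":0,"grip":1},{"xyz":[0,0,30],"twist":0,"grip":1},{"xyz":[0,0,60],"twist":0,"grip":1},{"xyz":[0,0,90],"twist":0,"grip":1}]'

```text
t: 12.45
tcp_pos: [545.1, -45.4, 144.3]
orientation: [-2.589, 1.78, -0.0]
wrist_force: [0.4, -0.2, 0.0]
grip_width: 85.7
```

step_arm --motion '[{"xyz":[-20,0,20],"twist":1.7,"grip":1},{"xyz":[-50,0,30],"twist":3.4,"grip":1},{"xyz":[-90,0,30],"twist":5.1,"grip":1},{"xyz":[-130,0,30],"twist":6.8,"grip":1},{"xyz":[-130,0,30],"twist":8.5,"grip":1},{"xyz":[-130,0,30],"twist":10.2,"grip":1},{"xyz":[-130,0,30],"twist":11.9,"grip":1},{"xyz":[-130,0,30],"twist":13.5,"grip":1}]'

```text
t: 13.45
tcp_pos: [415.3, -45.4, 173.5]
orientation: [3.123, 0.337, 0.002]
wrist_force: [0.9, 0.4, -0.5]
grip_width: 85.5
```

```bash
python3 - <<'E'
from h import *
import pickle
c=cam("side");save("s7.png",c["frame"][110:290,190:370],3.3);pickle.dump(c,open("s7.pkl","wb"))
c=cam("top");save("t7.png",c["frame"][140:280,180:380],4);pickle.dump(c,open("t7.pkl","wb"))
s=env.read_state();print(s["t"],s["tcp_pos"],s["orientation"],s["wrist_force"],s["grip_width"])
E
```

```text
13.55 [415.26834207 -45.44333422 173.43656957] [3.12378575e+00 3.29682444e-01 1.36940839e-03] [-0.38968978 -0.31540231  0.31344889] 85.5964840958304
```

View pics/s7.png

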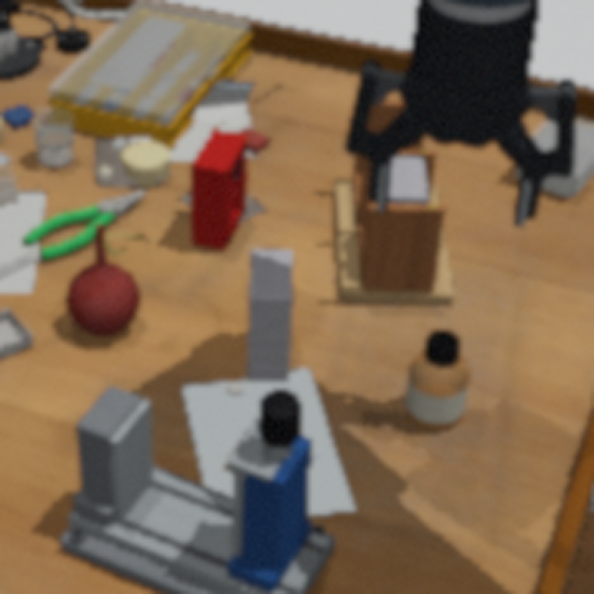

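View pics/t7.png

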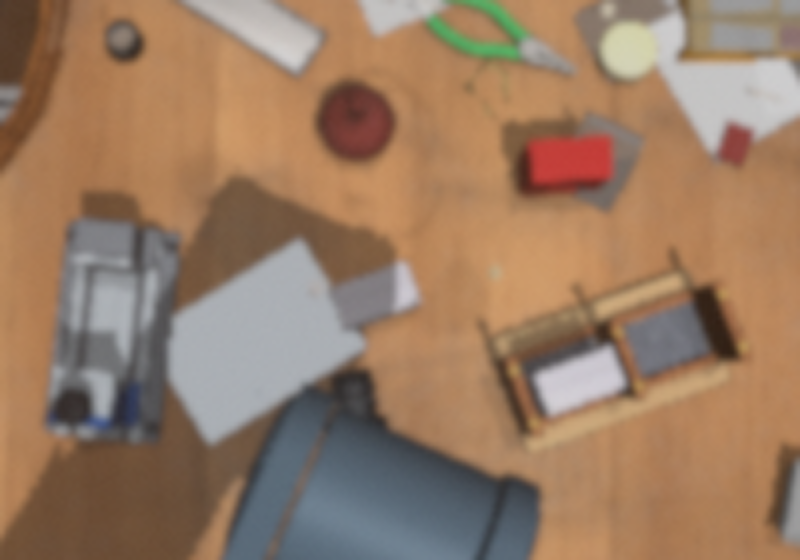

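```bash
python3 - <<'E'
from h import *
import pickle
np.set_printoptions(precision=1,suppress=True)
c=pickle.load(open("t7.pkl","rb"));s=pickle.load(open("s7.pkl","rb"))
p=np.array([onz(c,u/4+180-.5,v/4+140-.5,84) for u,v in((330,296),(404,262),(421,302),(346,330))]);print(p,p.mean(0))
q=np.array([onz(s,u/3.3+190-.5,v/3.3+110-.5,84) for u,v in((252,249),(293,250),(290,293),(249,288))]);print(q,q.mean(0))
save("t7b.png",c["frame"][195:270,250:325],8)
save("s7b.png",s["frame"][175:235,255:290],10)
save("t7c.png",c["frame"][195:260,295:375],8)
E
```

```text
[[543.3 -12.4  84. ]
 [569.  -65.5  84. ]
 [540.3 -78.2  84. ]
 [519.  -24.4  84. ]] [542.9 -45.1  84. ]
[[568.7 -66.   84. ]
 [539.6 -77.4  84. ]
 [523.  -27.3  84. ]
 [552.7 -20.8  84. ]] [546.  -47.9  84. ]
```

View pics/t7b.png

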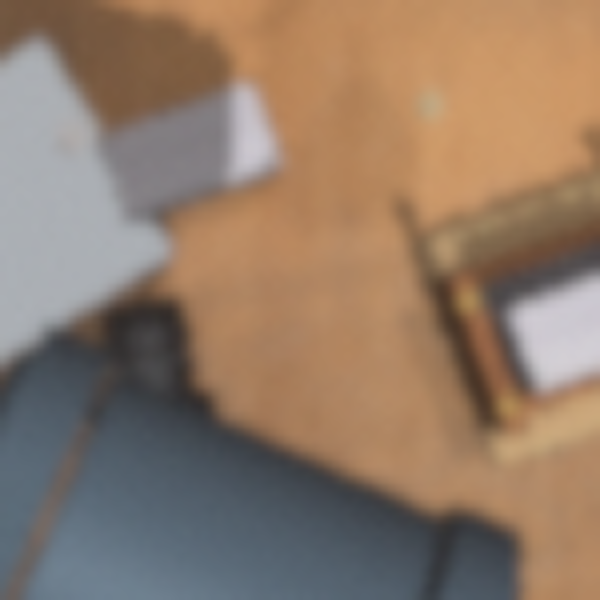

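View pics/s7b.png

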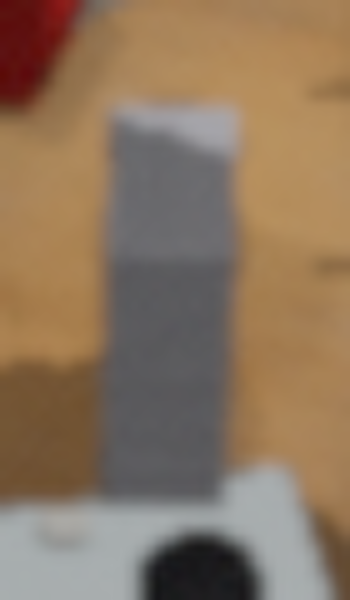

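View pics/t7c.png

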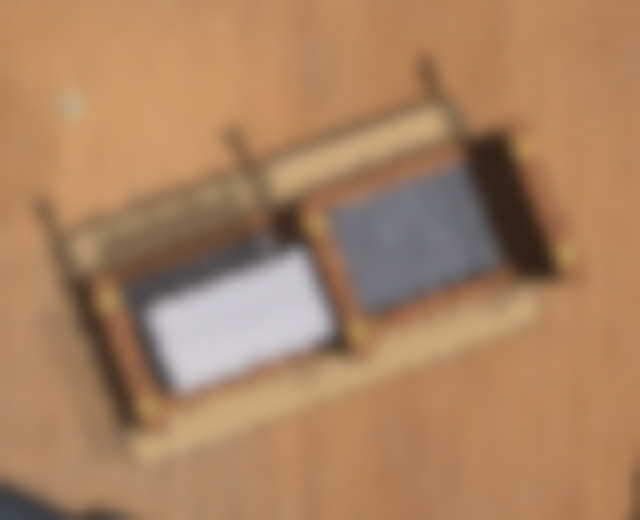

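step_arm --motion '[{"xyz":[40,0,0],"twist":0.8,"grip":1},{"xyz":[85,0,0],"twist":1.5,"grip":1},{"xyz":[120,0,0],"twist":1.5,"grip":1},{"xyz":[130,0,-5],"twist":1.5,"grip":1},{"xyz":[130,0,-25],"twist":1.5,"grip":1},{"xyz":[130,0,-45],"twist":1.5,"grip":1},{"xyz":[130,0,-60],"twist":1.5,"grip":1},{"xyz":[130,0,-60],"twist":1.5,"grip":1}]'

```text
t: 14.55
tcp_pos: [543.7, -45.1, 111.6]
orientation: [-3.088, -0.57, 0.004]
wrist_force: [-0.3, 0.4, 0.7]
grip_width: 85.2
```

step_arm --motion '[{"xyz":[0,0,-15],"twist":0,"grip":1},{"xyz":[0,0,-32],"twist":0,"grip":1},{"xyz":[0,0,-46],"twist":0,"grip":1},{"xyz":[0,0,-53],"twist":0,"grip":1},{"xyz":[0,0,-53],"twist":0,"grip":1},{"xyz":[0,0,-53],"twist":0,"grip":0.5},{"xyz":[0,0,-53],"twist":0,"grip":0.2},{"xyz":[0,0,-53],"twist":0,"grip":0}]'

```text
t: 15.55
tcp_pos: [545.4, -45.4, 60.2]
orientation: [3.089, 0.572, 0.001]
wrist_force: [0.5, -0.4, 0.5]
grip_width: 42.4
```

```bash
python3 - <<'E'
from h import *
c=cam("side");save("s8.png",c["frame"][110:290,190:370],3.3)
s=env.read_state();print(s["t"],s["tcp_pos"],s["wrist_force"],s["grip_width"])
E
```

```text
15.6 [545.34011151 -45.44535851  60.14302084] [-0.68077502  0.12677092  0.10073391] 42.71918200683311
```

View pics/s8.png

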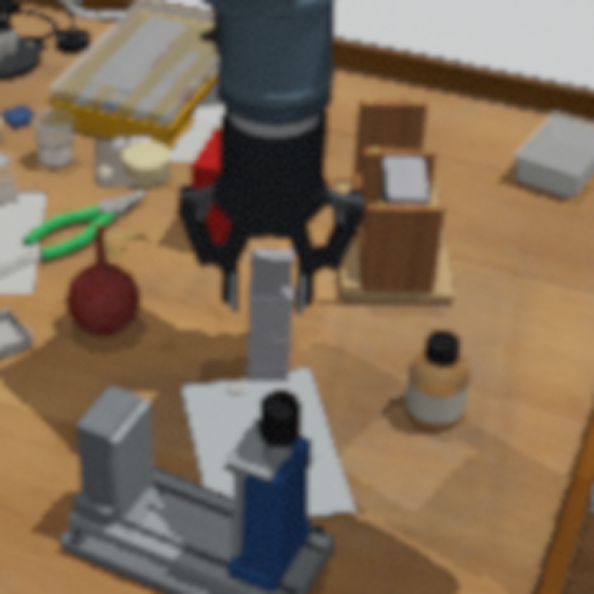

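Fingers straddle the block symmetrically. Close.

step_arm --motion '[{"xyz":[0,0,0],"twist":0,"grip":-0.1},{"xyz":[0,0,0],"twist":0,"grip":-0.2},{"xyz":[0,0,0],"twist":0,"grip":-0.3},{"xyz":[0,0,0],"twist":0,"grip":-0.5},{"xyz":[0,0,0],"twist":0,"grip":-0.6},{"xyz":[0,0,0],"twist":0,"grip":-0.6},{"xyz":[0,0,0],"twist":0,"grip":-0.6},{"xyz":[0,0,0],"twist":0,"grip":-0.6}]' --squeeze 70

```text
t: 16.6
tcp_pos: [544.9, -45.4, 59.8]
orientation: [-3.089, -0.572, 0.001]
wrist_force: [-4.9, -2.1, 5.1]
grip_width: 31.5
```

step_arm --motion '[{"xyz":[0,0,4],"twist":0,"grip":-0.6},{"xyz":[0,0,12],"twist":0,"grip":-0.6},{"xyz":[0,0,26],"twist":0,"grip":-0.6},{"xyz":[0,0,45],"twist":0,"grip":-0.6},{"xyz":[0,0,66],"twist":0,"grip":-0.6},{"xyz":[0,0,88],"twist":0,"grip":-0.6},{"xyz":[0,0,106],"twist":0,"grip":-0.6},{"xyz":[0,0,116],"twist":0,"grip":-0.6}]'

```text
t: 17.6
tcp_pos: [545.7, -45.5, 177.4]
orientation: [3.088, 0.572, 0.003]
wrist_force: [-0.4, -0.0, -5.3]
grip_width: 31.4
```

step_arm --motion '[{"xyz":[-2,-15,0],"twist":0,"grip":-0.6},{"xyz":[-7,-48,0],"twist":0,"grip":-0.6},{"xyz":[-12,-88,0],"twist":0,"grip":-0.6},{"xyz":[-17,-128,0],"twist":0,"grip":-0.6},{"xyz":[-22,-165,0],"twist":0,"grip":-0.6},{"xyz":[-26,-195,0],"twist":0,"grip":-0.6},{"xyz":[-28.5,-211,0],"twist":0,"grip":-0.6},{"xyz":[-29,-215,0],"twist":0,"grip":-0.6}]'

```text
t: 18.6
tcp_pos: [515.4, -261.1, 175.0]
orientation: [-3.088, -0.57, 0.001]
wrist_force: [0.5, -0.4, -3.8]
grip_width: 31.6
```

```bash
python3 - <<'E'
from h import *
import pickle
c=cam("side");save("s9.png",c["frame"][80:210,250:380],4.6);pickle.dump(c,open("s9.pkl","wb"))
c=cam("top");save("t9.png",c["frame"][180:280,280:400],5);pickle.dump(c,open("t9.pkl","wb"))
s=env.read_state();print(s["t"],s["tcp_pos"],s["wrist_force"],s["grip_width"])
E
```

```text
18.7 [ 515.86983645 -260.0387397   175.32799169] [ 0.34379447  0.50359577 -4.63759483] 31.27966530021984
```

View pics/s9.png

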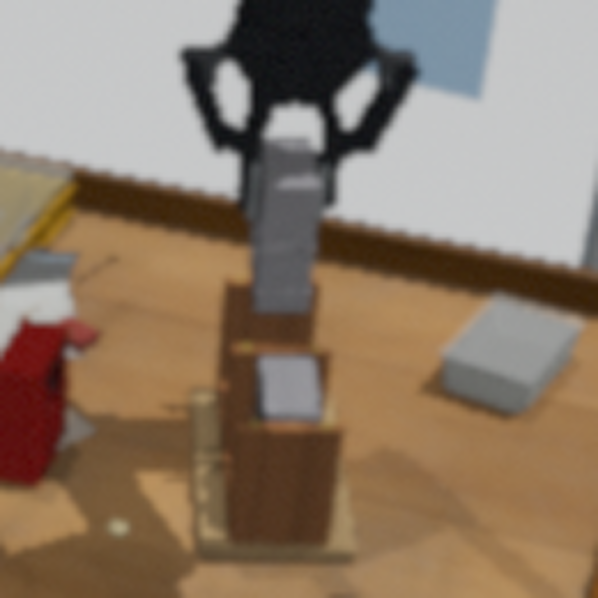

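View pics/t9.png

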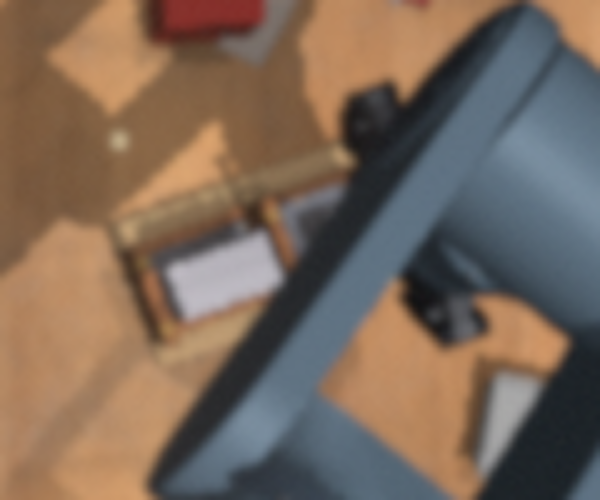

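```bash
python3 - <<'E'
from h import *
import pickle
np.set_printoptions(precision=1,suppress=True)
s=pickle.load(open("s9.pkl","rb"))
P=lambda u,v,z:onz(s,u/4.6+250-.5,v/4.6+80-.5,z)
a,b=P(254,308,116),P(309,313,116);y=np.array([-.357,.934,0])
print(a,b,np.linalg.norm(a-b),(a+b)/2-30*y)
for p in((224,286),(318,290),(234,346),(328,353),(236,424),(342,432)): print(p,P(*p,96))
# predicted near-end face bottom corners if block at TCP
x=np.array([.934,.357,0]);C=np.array([515.9,-260.2,116])
print((proj(s,[C+30*y-16*x,C+30*y+16*x])-[249.5,79.5])*4.6)
Bc=np.array([516.3,-260.3,96])
for k in(-39.5,39.5,118.5): print((proj(s,[Bc+k*y+30*x,Bc+k*y-30*x])-[249.5,79.5])*4.6)
E
```

```text
[ 522. -230.  116.] [ 490.7 -237.6  116. ] 32.28055811503264 [ 517.1 -261.8  116. ]
(224, 286) [ 555.7 -278.7   96. ]
(318, 290) [ 500.9 -297.5   96. ]
(234, 346) [ 528.3 -216.1   96. ]
(328, 353) [ 475.1 -231.1   96. ]
(236, 424) [ 501.8 -140.    96. ]
(342, 432) [ 445.2 -156.3   96. ]
[[309.8 313. ]
 [255.2 311.6]]
[[223.8 279.1]
 [320.6 281.5]]
[[229.1 348.2]
 [331.  350.8]]
[[235.  425. ]
 [342.7 427.9]]
```

step_arm --motion '[{"xyz":[0,0,-6],"twist":0,"grip":-0.6},{"xyz":[0,0,-14],"twist":0,"grip":-0.6},{"xyz":[0,0,-20],"twist":0,"grip":-0.6},{"xyz":[0,0,-25],"twist":0,"grip":-0.6},{"xyz":[0,0,-30],"twist":0,"grip":-0.6},{"xyz":[0,0,-35],"twist":0,"grip":-0.6},{"xyz":[0,0,-40],"twist":0,"grip":-0.6},{"xyz":[0,0,-40],"twist":0,"grip":-0.6}]'

```text
t: 19.7
tcp_pos: [515.8, -260.2, 135.2]
orientation: [-3.088, -0.572, 0.001]
wrist_force: [0.4, -0.7, -4.0]
grip_width: 31.2
```

```bash
python3 - <<'E'
from h import *
c=cam("side");save("s10.png",c["frame"][80:210,250:380],4.6)
s=env.read_state();print(s["t"],s["tcp_pos"],s["wrist_force"],s["grip_width"])
E
```

```text
19.75 [ 516.00468355 -260.32431603  135.56865043] [-0.10931228 -0.0860593  -4.10402371] 31.426811616480638
```

View pics/s10.png

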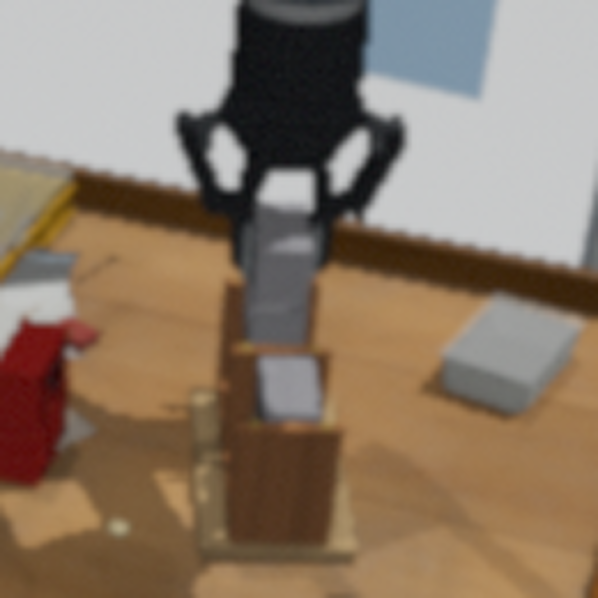

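step_arm --motion '[{"xyz":[0,0,-8],"twist":0,"grip":-0.6},{"xyz":[0,0,-18],"twist":0,"grip":-0.6},{"xyz":[0,0,-28],"twist":0,"grip":-0.6},{"xyz":[0,0,-38],"twist":0,"grip":-0.6},{"xyz":[0,0,-47],"twist":0,"grip":-0.6},{"xyz":[0,0,-54],"twist":0,"grip":-0.6},{"xyz":[0,0,-58],"twist":0,"grip":-0.6},{"xyz":[0,0,-60],"twist":0,"grip":-0.6}]'

```text
t: 20.75
tcp_pos: [516.2, -260.4, 75.6]
orientation: [-3.089, -0.572, -0.0]
wrist_force: [0.1, 0.2, -4.5]
grip_width: 31.2
```

step_arm --motion '[{"xyz":[0,0,-1],"twist":0,"grip":-0.6},{"xyz":[0,0,-2],"twist":0,"grip":-0.6},{"xyz":[0,0,-2.5],"twist":0,"grip":-0.6},{"xyz":[0,0,-3],"twist":0,"grip":-0.6},{"xyz":[0,0,-3.5],"twist":0,"grip":-0.6},{"xyz":[0,0,-4],"twist":0,"grip":-0.6},{"xyz":[0,0,-4],"twist":0,"grip":-0.6},{"xyz":[0,0,-4],"twist":0,"grip":-0.6}]'

```text
t: 21.75
tcp_pos: [516.2, -260.4, 71.9]
orientation: [3.089, 0.572, 0.0]
wrist_force: [-1.2, 0.6, -2.1]
grip_width: 31.1
```

step_arm --motion '[{"xyz":[0,0,-0.7],"twist":0,"grip":-0.6},{"xyz":[0,0,-0.7],"twist":0,"grip":-0.1},{"xyz":[0,0,-0.7],"twist":0,"grip":0.3},{"xyz":[0,0,-0.7],"twist":0,"grip":0.5},{"xyz":[0,0,-0.7],"twist":0,"grip":0.5},{"xyz":[0,0,20],"twist":0,"grip":0.5},{"xyz":[0,0,55],"twist":0,"grip":0.5},{"xyz":[0,0,100],"twist":0,"grip":0.5}]'

```text
t: 22.75
tcp_pos: [515.4, -259.8, 171.8]
orientation: [-3.087, -0.572, 0.003]
wrist_force: [0.1, 0.6, 0.0]
grip_width: 64.0
```

step_arm --motion '[{"xyz":[-20,10,20],"twist":0,"grip":0.5},{"xyz":[-50,30,40],"twist":0,"grip":0.5},{"xyz":[-85,55,60],"twist":0,"grip":0.5},{"xyz":[-120,80,70],"twist":0,"grip":0.5},{"xyz":[-145,100,70],"twist":0,"grip":0.5},{"xyz":[-160,110,70],"twist":0,"grip":0.5},{"xyz":[-160,110,70],"twist":0,"grip":0.5},{"xyz":[-160,110,70],"twist":0,"grip":0.5}]'

```text
t: 23.75
tcp_pos: [356.7, -150.9, 242.1]
orientation: [3.088, 0.572, 0.001]
wrist_force: [-0.2, 0.1, -0.4]
grip_width: 64.1
```

```bash
python3 - <<'E'
from h import *
import pickle
c=cam("side");save("s11.png",c["frame"]);save("s11b.png",c["frame"][130:210,270:350],7);pickle.dump(c,open("s11.pkl","wb"))
c=cam("top");save("t11.png",c["frame"][190:270,280:390],7);pickle.dump(c,open("t11.pkl","wb"))
s=env.read_state();print(s["t"],s["tcp_pos"],s["wrist_force"],s["grip_width"])
E
```

```text
23.85 [ 356.60910718 -150.83698172  241.8295269 ] [ 0.81353903  0.12816613 -0.59913196] 63.775287971378006
```

View pics/s11.png

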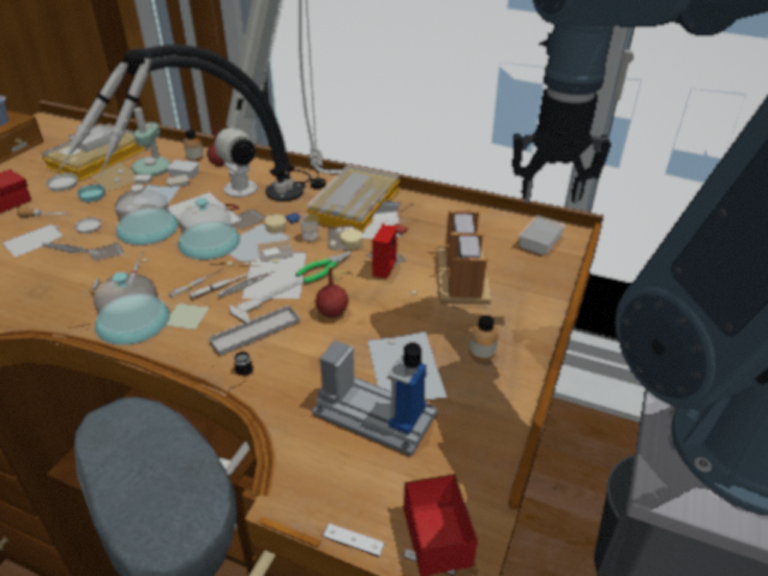

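View pics/s11b.png

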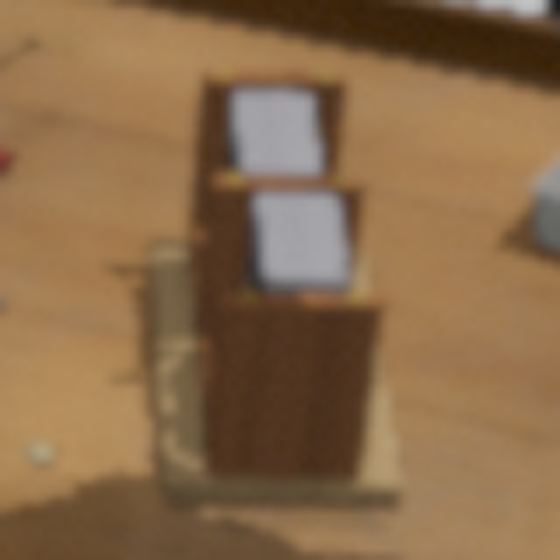

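View pics/t11.png

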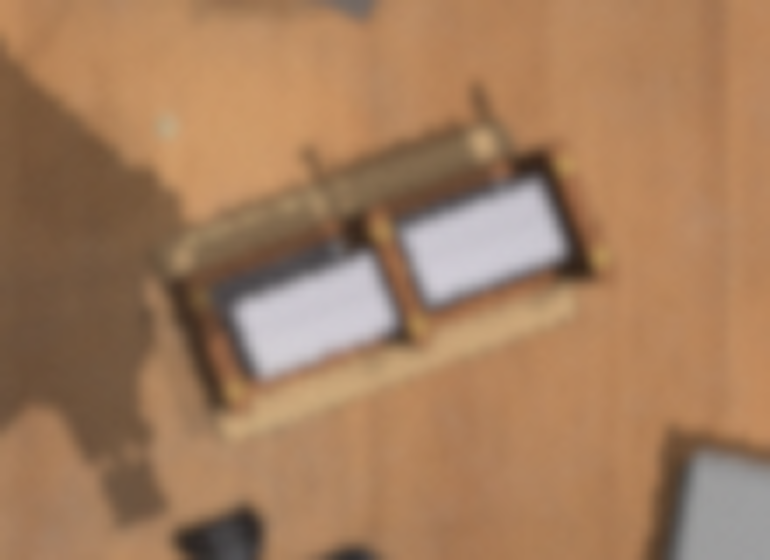

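```bash
python3 - <<'E'
from h import *
import pickle
c=pickle.load(open("t11.pkl","rb"))
f=lambda u,v:onz(c,u/7+280-.5,v/7+190-.5,96)
print(f(487,241)-f(491,241))
print(env.job_done())
E
```

```text
[-0.03124281  1.61888669  0.        ]
the job is handed in; nothing more can be done
None
```

I pulled the jaw open by its knob, lifted the block out by its ends, and stood it upright on the bench. I then let go, took it again across its thin way, and stood it in the carrier's empty bay. The job was handed in at about 24 s of the 58 s allowed; it gives no verdict.

- **Jaw:** it was pulled about 48 mm, with the block still standing in its place. It was still open in the last side view.
- **Block in the bay:** its top is level with the wall tops, and its centre is about 1.6 mm from the bay's centre in the top view. When it was set down, the tool height matched the bay floor to within about 0.1 mm.
- **Surroundings:** the other block, the blower, the bottle, the loupe and the red look-alike showed no visible movement. I did not pick out the brass tin in the pictures, so I did not check it.
- **Robot:** the gripper is clear of everything.
- **Disagreements:** the two cameras disagreed by up to about 4 mm on the carrier and block positions, so I used their mean. Yaw readings taken off picture edges scattered by a few degrees. Neither affected the fit, and no check failed.

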